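# Cure the glued lantern finials in the two-stage curing cabinet

## Task

Stand all the glued lantern finials from the cork board upright in the curing cabinet's drawer and shut the drawer fully; then press the green trigger to its halfway stop, hold it there for about a second, and then press it fully down, never with the drawer open. Afterwards take the finials out, stand them all upright in the blue tray, and leave the drawer fully shut; leave the tools, bottle and spool on the bench where they are.

Things in the scene. Friction and masses are not known exactly. Their poses are not given: they have to be found in the camera images.
- finial1: red turned lantern finial with brass trim: round foot 44 mm across and 10 mm thick, on it a neck 22 mm across that rises to 48 mm above the underside, a brass ball ending at 55 mm; about 60 g. Origin: centre of the underside, z along the neck. Two or three of the four finials are present, each standing upright on the cork board at the start
- finial2: red turned lantern finial with brass trim: round foot 44 mm across and 10 mm thick, on it a neck 22 mm across that rises to 48 mm above the underside, a brass ball ending at 55 mm; about 60 g. Origin: centre of the underside, z along the neck. Two or three of the four finials are present, each standing upright on the cork board at the start
- finial3: red turned lantern finial with brass trim: round foot 44 mm across and 10 mm thick, on it a neck 22 mm across that rises to 48 mm above the underside, a brass ball ending at 55 mm; about 60 g. Origin: centre of the underside, z along the neck. Two or three of the four finials are present, each standing upright on the cork board at the start
- finial4: red turned lantern finial with brass trim: round foot 44 mm across and 10 mm thick, on it a neck 22 mm across that rises to 48 mm above the underside, a brass ball ending at 55 mm; about 60 g. Origin: centre of the underside, z along the neck. Two or three of the four finials are present, each standing upright on the cork board at the start
- board: cork gluing board, 190 x 190 mm, 3 mm thick, fixed to the bench on one side of the cabinet (left or right varies); the finials start on it. Origin: centre of its underside on the bench
- tray: blue finished-parts tray, 190 x 190 mm outside, walls 4 mm thick and 19 mm high, fixed to the bench on the other side of the cabinet, empty at the start. Origin: centre of its underside on the bench, x and y along its sides
- tray_in (a point): centre of the tray's inner floor (182 x 182 mm); x and y along the tray's sides, z up
- cabinet: white glue-curing cabinet, 220 mm deep (x), 300 mm wide (y), 105 mm high, fixed to the bench; its front, with the blue drawer, is its -x face, 110 mm from the origin and facing the robot. Origin: centre of its underside. The trigger stands on its roof, 45 mm behind the front and 85 mm to +y
- drawer (a joint): how far the cabinet's drawer is pulled out towards the cabinet's -x, m: 0 shut, 0.140 fully open. It slides with about 1.5 N of friction and stays where it is left; it starts shut or a little open
- drawer_floor (a point): centre of the drawer's inner floor, 16 mm above the bench; it moves with the drawer. Inside 150 mm along x and 258 mm along y; side and rear lips 14 mm high, blue front panel 80 mm high at -x (75 to 83 mm from this point). Axes as the cabinet's. With the drawer fully open it lies 65 mm in front of the cabinet's front, and there is 76 mm from this floor to the cabinet's roof panel inside. Three finials stand well in a row along y, 80 mm apart
- drawer_handle (a point): middle of the drawer's handle, a level steel bar along y, 10 mm thick and 90 mm long, 40 mm in front of the front panel and 65 mm above the bench; it moves with the drawer and can be pinched from above across x
- trigger_top (a point): centre of the top of the green round trigger button, 36 mm across, on the cabinet's roof, in a black collar 52 mm across and 14 mm high; 143.5 mm above the bench when up. It is pressed straight down, 18 mm in all, and springs back
- trigger (a joint): first stage of the trigger, m pressed: 0 up, 0.009 at the halfway stop; takes 1.5 N to start and 3 N at the stop (less the weight of the cap)
- trigger_deep (a joint): second stage of the trigger, m pressed beyond the halfway stop: 0 until the push exceeds about 8.5 N, 0.009 when fully down at about 12 N. The button's total travel is the two joints together
- tape_measure: yellow and black tape measure, 65 x 35 x 60 mm high, standing on the bench; not part of the job, leave it where it is. Origin: on its underside
- pliers: red-handled pliers, about 190 mm long, lying on the bench; not part of the job, leave it where it is. Origin: on its underside
- cutters: yellow-handled cutters, about 190 mm long, lying on the bench; not part of the job, leave it where it is. Origin: on its underside
- glue_bottle: white glue bottle with orange cap, 44 mm across and 100 mm high, standing on the bench; not part of the job, leave it where it is. Origin: on its underside
- screwdriver: blue-handled screwdriver lying on the bench; not part of the job, leave it where it is. Origin: on its underside
- wire_spool: black spool of copper wire, 60 mm across and 40 mm high, standing on the bench; not part of the job, leave it where it is. Origin: on its underside
There are look-alikes about, which are no part of the job. What is shaped like the finial1 but purple or white is not meant.

How it is judged:
By the outcome, as a careful person would: the job done as asked, in the order asked, and still so for the second after the job is handed in, with the robot touching nothing.
Of finial1, finial2, finial3, finial4 only 2 to 3 are there at a start; the rules pass over those that are not, and their reading is None.
At some moment in a run one of finial1, finial2, finial3, finial4 may be knocked a few centimetres aside while the robot is not near it.
It also fails if it takes over 210 s, if anything falls off the work surface, if the arm or the gripper's body presses on something with over 40 N, if the wrist force passes 120 N, or if a joint passes its speed limit or range.

## Robot

A 6-joint arm with a two-finger parallel gripper is mounted at the origin on the work surface. World frame = base frame: x ahead of the robot, y to its left, z up, the work surface at z = 0. Lengths are in m, angles in rad, forces in N, time in s.
With the tool pointing down it reaches from about 0.35 to 0.775 m from the base axis. Payload 5.5 kg.
Tool frame: the origin (TCP) lies at the very end of the fingers, on their centre line; the grasp point (between the pads) lies 19 mm behind it (env.grip_point_offset is the distance from the TCP to the grasp point, in m); z points along the fingers, y is the line along which they close (so a half turn about z gives the same grasp; the last joint's range is limited). The gripper opens to 85 mm and grips with 20 to 120 N. Pads are 22 mm wide; open, the fingers measure 114 mm over their backs; the gripper's body (76 mm by 85 mm) begins 54 mm behind the grasp point. The pads swing forward as they close: fully open they stand 13 mm farther back than shut.
Start: joints at [-1.253, 0.313, 0.046, 1.304, 0, 1.431], TCP at [0.254, -0.516, 0.231] pointing down, gripper open.
Joint ranges: [-2.76, 2.76], [-0.86, 1.69], [-1.03, 1.26], [-2.2, 2.34], [-1.47, 1.5], [-3.14, 3.14]. Speed limits (rad/s): [2.57, 2.57, 3.14, 3.14, 3.14, 3.14].

## Interface

Orientations are given as a unit quaternion [w, x, y, z].
In Python, from workcell import sensors, imaging, workorder, env gives the robot as it stands.
- The arm moves only by the shell command python3 -m handwheel 'ROWS' [FORCE]. ROWS is JSON, a list of rows, each a list of 5 numbers: the shift along the tool's x, y, z in mm, then the turn about the tool's z in rad, then the opening, from 0 (shut) to 1 (fully open). A call has 1 to 8 rows; each row is the pose to reach, as a shift and turn from the pose commanded when the call began, along the tool's axes at that moment; what a row does not reach only later rows make up. A row lasts 1/10 s, in which the tool goes at most 50 mm and 8.59 degrees, less where a joint would pass 70% of its speed; a pose out of reach is approached as far as the arm can. A call with a gripper value outside its range is refused whole. The fingers move at their own pace and stop on an object; FORCE is the grip in N (left out, the last holds). Time passes only in rows, so rows that repeat a pose let the fingers close. It gives the time, the measured TCP pose, the force, the opening and the grip force at its end, in the units of the state.
- sensors.get_state(): the state, without advancing time (a new reading comes with each control period).
- imaging.read_camera(name): name is "side" or "top"; returns a dict with "color" (480x640x3 uint8, blue, green, red), "z_map" (480x640 float32, m along the optical axis (not along the pixel's ray), 0 where there is no reading), "fx", "fy", "cx", "cy" (pixels), "xyz" and "rotation" of the camera in the world. Camera axes: x right, y down, z forward; pixel columns grow to the right and rows downward; lengths in m; the calibration is good to about 2 mm. A picture is of the moment at which its call begins.
- workorder.hand_in(): hands the job in; it is judged then, once.
The state is a dict: "clock": time; "joint_pos": joint angles; "qvel": joint speeds; "tau": joint torques, N m; "tcp_pos": TCP position; "orientation": TCP orientation; "wrist_force": force on the tool from outside, world axes, zero at the start; "ft_torque": the same for the moment, N m; "finger_gap": finger opening in m; "grip_force": force on a finger pad.
Only numpy, scipy, OpenCV 4.12 (cv2) and the standard library are available. Lean on these libraries where they do the work, as an engineer would, in place of code of your own. Each camera call takes 0.05 s, during which the arm holds its last target. There are 200 camera calls.

## Working session

There is one attempt and no reset: what is moved stays moved. The work goes in short steps, Python scripts to look and compute and a shell command to move; the robot and the scene stay as the last step left them, time stands still between calls to the robot, and variables do not carry over. Pictures are saved under pics/ and viewed, at most 14 in all, crops included, and the job is handed in when it is done.

```bash
ls; mkdir -p pics
python3 - <<'E'
from workcell import sensors, imaging, env
import cv2
for n in("top","side"):
    r=imaging.read_camera(n); cv2.imwrite(f"pics/{n}0.png",r["color"]); print(n,r["fx"],r["cx"],r["cy"],r["xyz"],r["rotation"])
s=sensors.get_state(); print(s)
E
```

```text
pics
top 522.8681067281753 310.0185686304537 245.46777975619202 [0.22299222 0.01516207 1.68430731] [ 0.05157634 -0.69722287  0.71209905 -0.06430476]
side 585.8233692856311 307.22686772971645 243.1677514481895 [ 0.44831729 -1.02096376  1.2790358 ] [-0.35736849  0.93322262 -0.03575135  0.01025436]
{'clock': 0.1, 'joint_pos': array([-1.25259754e+00,  3.13940167e-01,  4.50951761e-02,  1.30363254e+00,
       -2.63688821e-05,  1.43119319e+00]), 'qvel': array([ 0.00145012, -0.00199542,  0.00266822,  0.00079811,  0.00023949,
       -0.000422  ]), 'tau': array([ 1.62269465e-03, -4.81724560e+01,  2.99245226e+01,  1.26945076e-02,
       -2.39934598e-04,  1.33210158e-06]), 'tcp_pos': array([ 0.25397139, -0.51534868,  0.23049066]), 'orientation': array([-8.36076220e-04,  9.73916017e-01,  2.26907218e-01, -8.80960506e-05]), 'wrist_force': array([-0.88207654,  0.34345018,  0.50483948]), 'ft_torque': array([-0.0083223 ,  0.01530843,  0.01399589]), 'grip_force': 0.0, 'finger_gap': 0.08546768903160412}
```

View pics/top0.png

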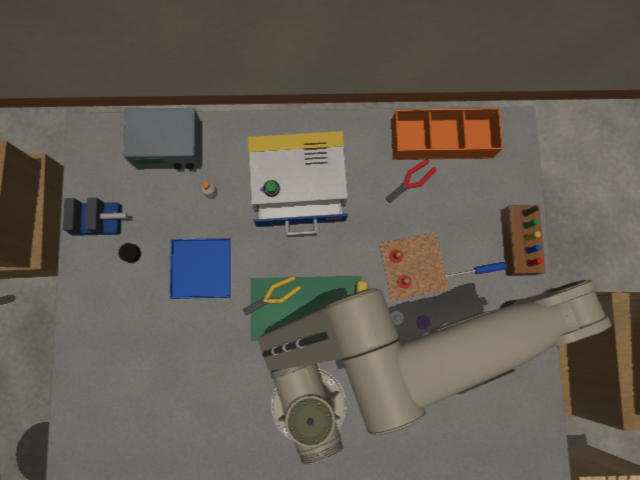

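View pics/side0.png

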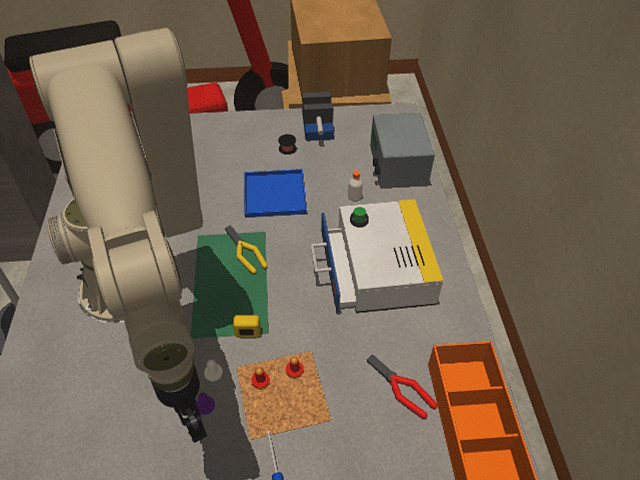

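Candidates in the top view are red finials at (396,256) and (405,282), both on the cork. The look-alikes are the white one at (397,318) and the purple one at (423,322). In the side view the red ones are at (294,366) and (260,378). The drawer is slightly open. I'll check the choice in one crop and measure.

```bash
cat > h.py <<'E'
import numpy as np, cv2
from scipy.spatial.transform import Rotation as R
from workcell import sensors, imaging, env
def cam(n):
    r=imaging.read_camera(n); q=np.array(r["rotation"]); r["R"]=R.from_quat(q[[1,2,3,0]]).as_matrix(); r["hsv"]=cv2.cvtColor(r["color"],cv2.COLOR_BGR2HSV)
    v,u=np.mgrid[:480,:640]; z=r["z_map"]
    r["pts"]=np.stack([(u-r["cx"])/r["fx"]*z,(v-r["cy"])/r["fy"]*z,z],-1)@r["R"].T+r["xyz"]; return r
def ray(r,u,v,h):
    d=r["R"]@np.array([(u-r["cx"])/r["fx"],(v-r["cy"])/r["fy"],1]); return r["xyz"]+d*(h-r["xyz"][2])/d[2]
def red(r): 
    h=r["hsv"]; return (((h[...,0]<6)|(h[...,0]>174))&(h[...,1]>150)&(h[...,2]>50)).astype(np.uint8)
def blobs(m,a=20):
    n,l,s,c=cv2.connectedComponentsWithStats(m.astype(np.uint8)); return [(s[i],c[i],l==i) for i in range(1,n) if s[i,4]>=a]
def crop(r,u,v,w,h,f,name): cv2.imwrite("pics/"+name,cv2.resize(r["color"][v:v+h,u:u+w],None,fx=f,fy=f,interpolation=cv2.INTER_CUBIC))
def finials(r):
    # red blobs of finial size; foot silhouette centre and ball position
    out=[]
    for s,c,l in blobs(cv2.morphologyEx(red(r),cv2.MORPH_CLOSE,np.ones((5,5))),60):
        p=r["pts"][l]; p=p[p[:,2]>-.02]
        if s[4]<600: out.append((c.round(1),int(s[4]),ray(r,*c,.02).round(4),np.median(p,0).round(3) if len(p) else None,p[:,2].max().round(3) if len(p) else 0))
    return out
def toolstep(x,y,z,yaw=None):
    s=sensors.get_state(); q=s["orientation"]; M=R.from_quat(q[[1,2,3,0]]).as_matrix()
    return (M.T@(np.array([x,y,z])-s["tcp_pos"])*1000).round(1), s
E
python3 - <<'E'
from h import *
t=cam("top"); s=cam("side")
crop(t,370,230,90,110,4,"c1.png"); crop(s,190,340,150,110,5,"c2.png")
for r in(t,s):
    for f in finials(r): print(*f)
    h=r["hsv"]
    for nm,lo,hi in(("blue",100,125),("green",45,80)):
        m=(h[...,0]>=lo)&(h[...,0]<=hi)&(h[...,1]>140)&(h[...,2]>50)
        for S,c,l in blobs(m,60):
            p=r["pts"][l]; b=cv2.minAreaRect(p[:,:2].astype(np.float32)*1000); print(nm,c.round(0),S[4],np.median(p,0).round(3),p[:,2].max().round(3),b)
    # cabinet roof
    P=r["pts"]; m=(abs(P[...,2]-.105)<.008)&(P[...,0]>.4)&(abs(P[...,1]-.03)<.3)
    for S,c,l in blobs(m,1500): print("roof",S[4],cv2.minAreaRect(P[l][:,:2].astype(np.float32)*1000),np.median(P[l][:,2]))
E
```

```text
[417.5 175.1] 286 [ 0.7273 -0.3792  0.02  ] [ 0.727 -0.378  0.014] 1.684
[395.3 256.2] 109 [ 0.4578 -0.2923  0.02  ] [ 0.456 -0.29   0.014] 1.684
[534.7 261.6] 84 [ 0.4311 -0.7433  0.02  ] [ 0.418 -0.697  0.123] 0.153
[403.6 281.5] 110 [ 0.3754 -0.3149  0.02  ] [ 0.374 -0.313  0.015] 0.057
blue [111. 207.] 125 [0.632 0.618 0.039] 0.047 ((633.5609741210938, 619.3352661132812), (48.002044677734375, 29.2197265625), 87.11662292480469)
blue [ 83. 220.] 145 [0.591 0.705 0.038] 0.049 ((596.7300415039062, 705.4623413085938), (100.85540771484375, 31.197803497314453), 12.066152572631836)
blue [299. 218.] 177 [0.574 0.016 0.086] 1.684 ((452.86114501953125, 61.72679138183594), (260.227294921875, 390.27398681640625), 67.75688934326172)
blue [110. 226.] 198 [0.571 0.62  0.038] 0.047 ((570.8219604492188, 620.5745849609375), (41.2044677734375, 46.35947799682617), 0.04690870642662048)
blue [200. 268.] 3450 [0.434 0.338 0.003] 1.684 ((398.9934387207031, 215.41903686523438), (482.6639099121094, 226.61109924316406), 73.83860778808594)
blue [534. 249.] 62 [ 0.458 -0.697  0.128] 0.152 ((459.1516418457031,
[... 981 characters left out ...]
.342 0.004] 1.279 ((436.84417724609375, -282.43829345703125), (190.82618713378906, 1477.095947265625), 0.12000546604394913)
blue [330. 254.] 161 [ 0.579 -0.001  0.087] 0.095 ((577.9111328125, 12.141082763671875), (6.903862953186035, 298.31695556640625), 2.409928321838379)
blue [277. 476.] 70 [ 0.411 -0.554  0.023] 1.279 ((423.38446044921875, -778.4197998046875), (21.519512176513672, 487.1694030761719), 3.339974880218506)
green [359. 211.] 79 [0.667 0.101 0.143] 1.279 ((552.7735595703125, -447.653076171875), (1165.1072998046875, 30.17498779296875), 78.19050598144531)
roof 6645 ((738.4257202148438, 18.65423583984375), (223.068115234375, 311.193115234375), 2.607144594192505) 0.10445297178684498
```

View pics/c1.png

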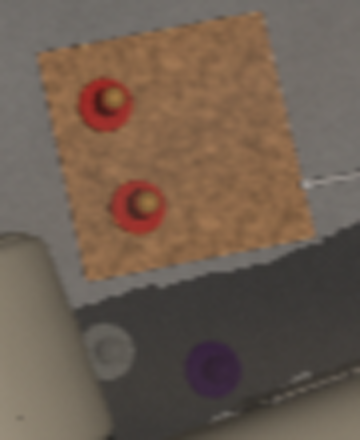

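Both reds stand on the cork; the white and purple ones are off it. Next I'll measure the handle and start towards it.

```bash
python3 - <<'E'
from h import *
for n in("top","side"):
    r=cam(n); P=r["pts"]; m=(P[...,2]>.05)&(P[...,2]<.085)&(P[...,0]>.42)&(P[...,0]<.565)&(abs(P[...,1])<.1)
    for S,c,l in blobs(m,8): print(n,S,c,np.median(P[l],0).round(4),P[l].min(0).round(3),P[l].max(0).round(3))
    h=r["hsv"]
    for S,c,l in blobs((h[...,0]>100)&(h[...,0]<125)&(h[...,1]>140)&(P[...,2]>.07)&(P[...,2]<.11)&(abs(P[...,1])<.2),50): print("panel",np.polyfit(P[l][:,1],P[l][:,0],1),P[l].max(0),P[l].min(0))
E
python3 -m handwheel '[[40,-29,4,-0.145,0.35],[80,-58,8,-0.29,0.35],[120,-87,12,-0.435,0.35],[160,-116,16,-0.58,0.35],[200,-145,20,-0.725,0.35],[240,-174,24,-0.87,0.35],[280,-203,29,-1.015,0.35],[320,-232,33,-1.16,0.35]]' 40
python3 -c "
from h import *
d,s=toolstep(.532,.0085,.15);print(d);q=s['orientation'];M=R.from_quat(q[[1,2,3,0]]).as_matrix();print(np.arctan2(M[1,0],M[0,0]))"
```

```text
top [286 222  32  13 154] [301.53246753 230.27922078] [0.535  0.0103 0.0684] [ 0.527 -0.041  0.057] [0.564 0.058 0.081]
panel [-0.05045069  0.57501032] [0.58468246 0.15580648 0.09778275] [ 0.56566406 -0.13149123  0.07013996]
side [311 243  16  30 170] [316.61764706 257.58823529] [0.5389 0.0064 0.0677] [ 0.53  -0.042  0.058] [0.565 0.062 0.075]
panel [-0.04413955  0.5785825 ] [0.58699994 0.15906256 0.09516157] [ 0.56952122 -0.13443995  0.07374183]
clock: 1.1
tcp_pos: [0.4392, -0.1644, 0.1983]
orientation: [0.0, 0.688, 0.725, 0.0]
wrist_force: [0.8, 0.0, -0.3]
finger_gap: 0.03
grip_force: 0.0
[167.8 101.7  48.3]
1.6234655755080325
```

```bash
python3 -m handwheel '[[42,25,12,0,0.35],[84,50,24,0,0.35],[126,76,36,0,0.35],[168,103,48,0,0.35],[168,103,48,0,0.35],[168,103,48,0,0.35]]'
python3 -c "
from h import *
d,s=toolstep(.534,.0085,.05);print(d)
r=cam('side');crop(r,250,200,150,110,5,'hov.png')"
```

```text
clock: 1.7
tcp_pos: [0.5335, 0.0077, 0.1496]
orientation: [-0.0, 0.689, 0.725, -0.001]
wrist_force: [-0.8, 0.2, -0.3]
finger_gap: 0.0297
grip_force: 0.0
[ 0.7  0.7 99.6]
```

View pics/hov.png

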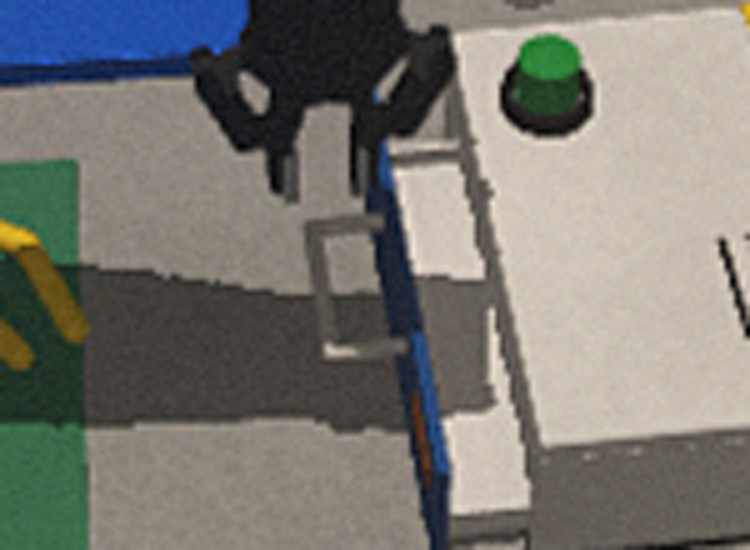

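The hand is over the handle, with fingers astride the bar (crop about (320,190–350)). Now I'll lower, pinch, and pull.

```bash
python3 -m handwheel '[[0,-1,30,0,0.28],[0,-1,60,0,0.28],[0,-1,75,0,0.28],[0,-1,85,0,0.28],[0,-1,94,0,0.28],[0,-1,94,0,0.28]]' 40
python3 -m handwheel '[[0,0,0,0,0],[0,0,0,0,0],[0,0,0,0,0],[0,0,0,0,0]]' 40
```

```text
clock: 2.35
tcp_pos: [0.5322, 0.0055, 0.0559]
orientation: [-0.0, 0.691, 0.723, -0.0]
wrist_force: [-0.2, 0.3, -0.8]
finger_gap: 0.024
grip_force: 0.0
clock: 2.75
tcp_pos: [0.5333, 0.0059, 0.0571]
orientation: [0.001, 0.69, 0.723, 0.0]
wrist_force: [-0.1, -3.6, 3.0]
finger_gap: 0.0079
grip_force: 39.3
```

```bash
python3 -m handwheel '[[0,-12,0,0,0],[0,-24,0,0,0],[0,-36,0,0,0],[0,-48,0,0,0],[0,-60,0,0,0],[0,-72,0,0,0],[0,-84,0,0,0],[0,-93,0,0,0]]' 40
python3 -m handwheel '[[0,0,0,0,0],[0,-3,0,0,0],[0,-3,0,0,0]]' 40
```

```text
clock: 3.55
tcp_pos: [0.4393, 0.0014, 0.0571]
orientation: [0.001, 0.69, 0.723, 0.0]
wrist_force: [2.2, -3.8, 6.1]
finger_gap: 0.0082
grip_force: 40.8
clock: 3.85
tcp_pos: [0.4377, 0.0013, 0.0571]
orientation: [0.002, 0.69, 0.723, 0.001]
wrist_force: [4.1, -3.3, 3.5]
finger_gap: 0.0076
grip_force: 40.6
```

```bash
python3 -m handwheel '[[0,0,0,0,0.3],[0,0,0,0,0.3],[0,0,0,0,0.3],[0,0,-30,0,0.3],[0,0,-70,0,0.4],[0,0,-110,0,0.6],[-45,0,-110,0,0.6],[-90,0,-110,0,0.6]]'
python3 - <<'E'
from h import *
for n in("top","side"):
    r=cam(n); P=r["pts"]; h=r["hsv"]
    for S,c,l in blobs((h[...,0]>100)&(h[...,0]<125)&(h[...,1]>140)&(P[...,2]>.07)&(P[...,2]<.11)&(abs(P[...,1])<.2)&(P[...,0]<.6),30): print("panel",np.polyfit(P[l][:,1],P[l][:,0],1),P[l].max(0),P[l].min(0))
    for f in finials(r): print(n,*f)
print(toolstep(.377,-.318,.14)[0],toolstep(.459,-.295,.14)[0])
E
```

```text
clock: 4.65
tcp_pos: [0.4416, -0.088, 0.1677]
orientation: [0.001, 0.689, 0.725, 0.001]
wrist_force: [1.2, 0.3, -0.2]
finger_gap: 0.0512
grip_force: 0.0
panel [-0.04403441  0.47892558] [0.48303905 0.15032361 0.09643112] [ 0.46995262 -0.02277557  0.07008862]
top [417.6 175.1] 285 [ 0.7275 -0.3795  0.02  ] [ 0.727 -0.38   0.014] 1.684
top [395.3 256.2] 109 [ 0.4578 -0.2923  0.02  ] [ 0.456 -0.291  0.015] 0.056
top [534.9 261.6] 82 [ 0.4311 -0.7437  0.02  ] [ 0.418 -0.696  0.126] 0.149
top [403.6 281.6] 106 [ 0.375  -0.3149  0.02  ] [ 0.373 -0.313  0.014] 0.057
side [172.2 106.8] 431 [0.0812 0.8135 0.02  ] [ 0.263 -0.076  0.635] 1.279
side [294.  368.6] 215 [ 0.4618 -0.2986  0.02  ] [ 0.462 -0.301  0.015] 0.054
side [260.1 379.3] 222 [ 0.3791 -0.3209  0.02  ] [ 0.381 -0.324  0.014] 1.279
[-223.2  -73.9   26.7] [-203.7    9.    26.7]
```

```bash
python3 -m handwheel '[[-50,2,7,0,0.6],[-100,4,14,0,0.6],[-150,6,20,0,0.6],[-204,9,27,0,0.6],[-204,9,27,0,0.6],[-204,9,60,0,0.6],[-204,9,60,0,0.6]]' 40
python3 - <<'E'
from h import *
print(toolstep(.459,-.295,.022)[0])
r=cam("side"); crop(r,220,310,110,90,6,'gA.png')
E
```

```text
clock: 5.45
tcp_pos: [0.4567, -0.2885, 0.1023]
orientation: [-0.005, 0.69, 0.723, 0.0]
wrist_force: [-0.2, 0.3, -0.5]
finger_gap: 0.0514
grip_force: 0.0
[-7.2  2.5 80.2]
```

View pics/gA.png

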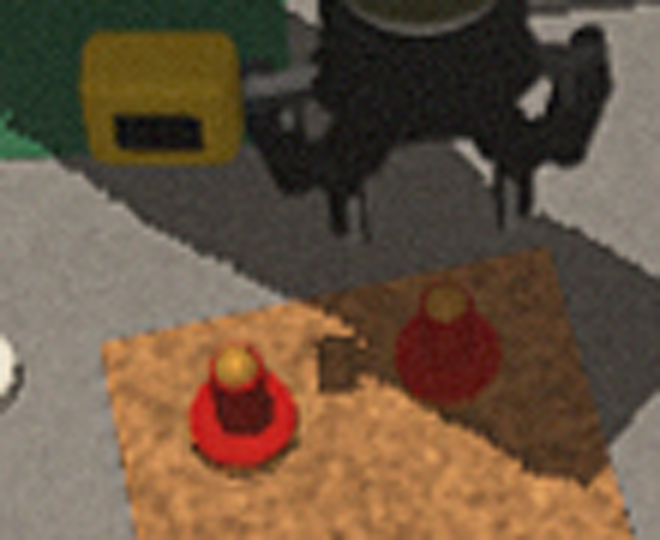

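Finial A (crop (447,340)) sits in line with the finger gap, and B (240,400) is clear of the left finger. Descending.

```bash
python3 -m handwheel '[[-7,2,10,0,0.6],[-7,2,30,0,0.6],[-7,2,50,0,0.6],[-7,2,65,0,0.6],[-7,2,79,0,0.6],[-7,2,79,0,0.6]]' 40
python3 -m handwheel '[[0,0,0,0,0],[0,0,0,0,0],[0,0,0,0,0],[0,0,0,0,0],[0,0,0,0,0]]' 40
```

```text
clock: 6.1
tcp_pos: [0.4615, -0.2973, 0.0263]
orientation: [-0.001, 0.69, 0.724, -0.0]
wrist_force: [-0.8, 0.1, 0.7]
finger_gap: 0.0508
grip_force: 0.0
clock: 6.6
tcp_pos: [0.4629, -0.299, 0.0287]
orientation: [0.001, 0.69, 0.724, 0.0]
wrist_force: [-0.5, 1.0, 6.7]
finger_gap: 0.0209
grip_force: 39.6
```

```bash
python3 -m handwheel '[[0,0,-20,0,0],[0,0,-60,0,0],[0,0,-100,0,0],[40,10,-110,-0.14,0],[80,20,-110,-0.28,0],[120,30,-110,-0.42,0],[160,40,-110,-0.56,0],[200,50,-110,-0.70,0]]' 40
python3 -m handwheel '[[0,0,0,-0.145,0],[0,0,0,-0.29,0],[0,0,0,-0.435,0],[0,0,0,-0.58,0],[0,0,0,-0.725,0],[0,0,0,-0.87,0],[0,0,0,-0.87,0]]' 40
python3 - <<'E'
from h import *
d,s=toolstep(.558,.060,.140);print(d);q=s['orientation'];M=R.from_quat(q[[1,2,3,0]]).as_matrix();print(np.arctan2(M[1,0],M[0,0]))
E
```

```text
clock: 7.4
tcp_pos: [0.5024, -0.0948, 0.1375]
orientation: [0.0, 0.398, 0.917, -0.0]
wrist_force: [0.8, -1.2, -1.2]
finger_gap: 0.0206
grip_force: 39.3
clock: 8.1
tcp_pos: [0.5022, -0.0962, 0.1373]
orientation: [-0.0, -0.023, 1.0, -0.0]
wrist_force: [0.5, 0.6, -1.0]
finger_gap: 0.0209
grip_force: 39.3
[-63.  153.4  -2.7]
-3.0950405638920184
```

```bash
python3 -m handwheel '[[-16,38,0,0,0],[-32,76,0,0,0],[-48,114,0,0,0],[-63,153,0,0,0],[-63,153,0,0,0],[-63,153,0,0,0]]' 40
python3 - <<'E'
from h import *
print(toolstep(.558,.060,.043)[0])
r=cam("side"); crop(r,290,180,120,100,6,'pA.png')
E
```

```text
clock: 8.7
tcp_pos: [0.5581, 0.0604, 0.137]
orientation: [-0.0, -0.023, 1.0, -0.0]
wrist_force: [-0.4, -1.1, -1.1]
finger_gap: 0.0205
grip_force: 39.4
[ 0.1 -0.3 94. ]
```

View pics/pA.png

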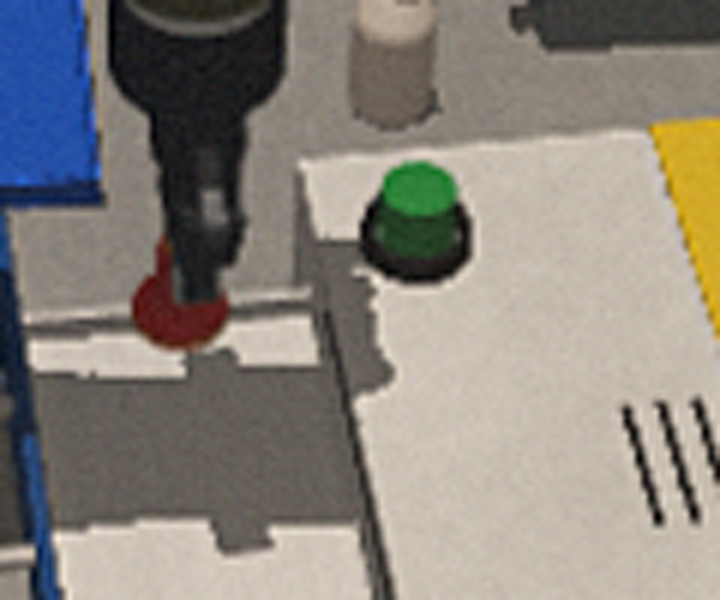

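The finial hangs upright from the gripper above the open drawer (crop (180,300)). Lowering and releasing.

```bash
python3 -m handwheel '[[0,0,35,0,0],[0,0,65,0,0],[0,0,85,0,0],[0,0,92,0,0],[0,0,95,0,0],[0,0,95,0,0]]' 40
python3 -m handwheel '[[0,0,0,0,0.25],[0,0,0,0,0.4],[0,0,0,0,0.6],[0,0,-3,0,0.6],[0,0,-30,0,0.6],[0,0,-70,0,0.6],[0,0,-100,0,0.6],[0,0,-100,0,0.6]]' 40
python3 -c "
from h import *
d,s=toolstep(.377,-.318,.140);print(d)"
```

```text
clock: 9.35
tcp_pos: [0.5587, 0.0587, 0.0429]
orientation: [0.0, -0.022, 1.0, -0.0]
wrist_force: [0.2, 1.3, -0.7]
finger_gap: 0.0206
grip_force: 39.6
clock: 10.15
tcp_pos: [0.5616, 0.0596, 0.1476]
orientation: [0.005, -0.023, 1.0, -0.0]
wrist_force: [0.7, 0.3, 0.2]
finger_gap: 0.0515
grip_force: 0.0
[ 202.  -368.6    6.1]
```

```bash
python3 -m handwheel '[[25,-46,0,0,0.6],[50,-92,0,0,0.6],[75,-138,0,0,0.6],[100,-184,0,0,0.6],[125,-230,0,0,0.6],[150,-276,0,0,0.6],[175,-322,0,0,0.6],[200,-365,0,0,0.6]]' 40
python3 -m handwheel '[[0,0,20,0,0.6],[0,0,40,0,0.6],[0,0,40,0,0.6]]' 40
python3 - <<'E'
from h import *
t=cam("top"); s=cam("side")
for r in(t,s):
    for f in finials(r): print(*f)
print(toolstep(.379,-.319,.0255)[0])
a=cv2.resize(s["color"][170:290,280:430],None,fx=4,fy=4); b=cv2.resize(s["color"][300:420,200:350],None,fx=4,fy=4)
cv2.imwrite("pics/chk.png",np.vstack([a,b])[:,:600][::1] if 0 else cv2.resize(np.hstack([a,b]),None,fx=.66,fy=.66))
E
```

```text
clock: 10.95
tcp_pos: [0.3815, -0.3013, 0.142]
orientation: [0.0, -0.023, 1.0, -0.0]
wrist_force: [0.7, -0.7, 0.6]
finger_gap: 0.0517
grip_force: 0.0
clock: 11.25
tcp_pos: [0.3806, -0.2986, 0.0996]
orientation: [-0.002, -0.022, 1.0, 0.002]
wrist_force: [0.6, 1.6, 0.0]
finger_gap: 0.0514
grip_force: 0.0
[417.6 175.1] 285 [ 0.7274 -0.3795  0.02  ] [ 0.728 -0.38   0.015] 0.025
[286.7 228.7] 116 [0.5549 0.0565 0.02  ] [0.55  0.055 0.029] 0.072
[534.8 261.6] 83 [ 0.431  -0.7434  0.02  ] [ 0.419 -0.697  0.124] 0.153
[318.9 252.8] 149 [0.5542 0.0666 0.02  ] [0.553 0.053 0.029] 1.279
[260.1 379.2] 227 [ 0.3792 -0.3209  0.02  ] [ 0.38  -0.324  0.014] 1.279
[  4.2 -19.6  76.5]
```

View pics/chk.png

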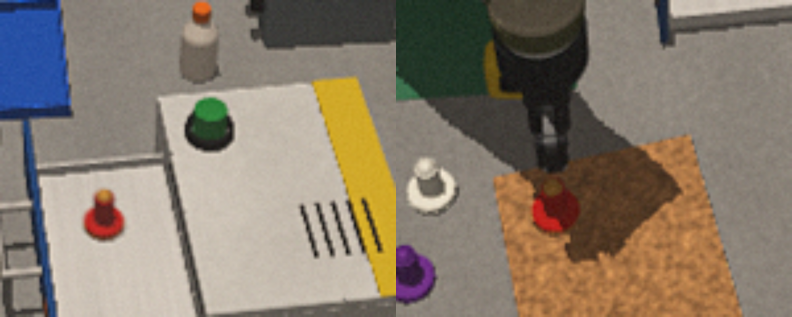

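A stands upright in the drawer (left crop (104,215)); B stands just beyond the fingers (right crop (555,205)).

```bash
python3 -m handwheel '[[2,-21,0,0,0.6],[2,-21,20,0,0.6],[2,-21,40,0,0.6],[2,-21,60,0,0.6],[2,-21,74,0,0.6],[2,-21,74,0,0.6]]' 40
python3 -m handwheel '[[0,0,0,0,0],[0,0,0,0,0],[0,0,0,0,0],[0,0,0,0,0],[0,0,0,0,0]]' 40
python3 -m handwheel '[[0,0,-20,0,0],[0,0,-60,0,0],[0,0,-110,0,0],[-25,40,-110,0,0],[-50,80,-110,0,0],[-75,120,-110,0,0],[-100,160,-110,0,0],[-125,200,-110,0,0]]' 40
python3 -c "
from h import *
d,s=toolstep(.56,-.040,.140);print(d)"
```

```text
clock: 11.95
tcp_pos: [0.3816, -0.3198, 0.0276]
orientation: [-0.001, -0.024, 1.0, 0.001]
wrist_force: [-0.6, -0.4, -0.3]
finger_gap: 0.0513
grip_force: 0.0
clock: 12.45
tcp_pos: [0.3827, -0.3217, 0.0298]
orientation: [0.001, -0.023, 1.0, -0.001]
wrist_force: [1.0, 0.9, 5.3]
finger_gap: 0.0205
grip_force: 39.3
clock: 13.25
tcp_pos: [0.4981, -0.1139, 0.139]
orientation: [0.001, -0.023, 1.0, -0.0]
wrist_force: [0.1, -1.0, -0.9]
finger_gap: 0.0206
grip_force: 39.4
[-65.2  71.   -1. ]
```

```bash
python3 -m handwheel '[[-32,35,0,0,0],[-65,71,0,0,0],[-65,71,0,0,0],[-65,71,40,0,0],[-65,71,75,0,0],[-65,71,90,0,0],[-65,71,95,0,0],[-65,71,95,0,0]]' 40
python3 -m handwheel '[[0,0,1,0,0],[0,0,1,0,0.25],[0,0,1,0,0.4],[0,0,1,0,0.6],[0,0,-3,0,0.6],[0,0,-40,0,0.6],[0,0,-80,0,0.6],[0,0,-120,0,0.6]]' 40
python3 -m handwheel '[[45,0,0,0.145,0.5],[80,0,0,0.29,0.4],[80,0,0,0.435,0.28],[80,0,0,0.58,0.28],[80,0,0,0.725,0.28],[80,0,0,0.87,0.28],[80,0,0,1.015,0.28],[80,0,0,1.16,0.28]]'
python3 -m handwheel '[[0,0,0,0.14,0.28],[0,0,0,0.28,0.28],[0,0,0,0.411,0.28],[0,0,0,0.411,0.28],[0,0,0,0.411,0.28]]'
python3 - <<'E'
from h import *
t=cam("top"); s=cam("side")
for r in(t,s):
    for f in finials(r): print(*f)
    P=r["pts"];m=(P[...,2]>.055)&(P[...,2]<.08)&(P[...,0]>.4)&(P[...,0]<.46)&(abs(P[...,1])<.08)
    for S,c,l in blobs(m,8): print(S,np.median(P[l],0).round(4),P[l].min(0).round(3),P[l].max(0).round(3))
d,S=toolstep(.438,.003,.056);print(d);q=S['orientation'];M=R.from_quat(q[[1,2,3,0]]).as_matrix();print(np.arctan2(M[1,0],M[0,0]))
crop(s,280,170,150,130,5,"two.png")
E
```

```text
clock: 14.05
tcp_pos: [0.559, -0.0418, 0.0437]
orientation: [0.0, -0.023, 1.0, -0.0]
wrist_force: [0.7, 0.2, -0.5]
finger_gap: 0.0204
grip_force: 39.4
clock: 14.85
tcp_pos: [0.5586, -0.0414, 0.1647]
orientation: [-0.0, -0.023, 1.0, 0.0]
wrist_force: [1.0, 0.1, 0.8]
finger_gap: 0.0513
grip_force: 0.0
clock: 15.65
tcp_pos: [0.4791, -0.0452, 0.1637]
orientation: [0.0, 0.531, 0.847, 0.0]
wrist_force: [0.4, 0.3, 1.1]
finger_gap: 0.0236
grip_force: 0.0
clock: 16.15
tcp_pos: [0.4791, -0.0452, 0.1636]
orientation: [0.0, 0.69, 0.724, 0.0]
wrist_force: [0.5, 0.0, 0.1]
finger_gap: 0.0242
grip_force: 0.0
[417.5 175.1] 286 [ 0.7273 -0.3792  0.02  ] [ 0.726 -0.378  0.014] 1.684
[281.1 234.7] 120 [0.5354 0.0748 0.02  ] [0.53  0.073 0.028] 1.684
[534.9 261.6] 82 [ 0.4311 -0.7437  0.02  ] [ 0.419 -0.697  0.126] 0.153
[288 256   2   5   8] [0.4532 0.0524 0.0684] [0.446 0.049 0.064] [0.459 0.053 0.073]
[312.5 248.7] 148 [0.5374 0.0834 0.02  ] [0.535 0.069 0.029] 1.279
[322.8 281.5] 168 [ 0.5557 -0.0374  0.02  ] [ 0.554 -0.05   0.028] 0.067
[277 247  11  29 137] [0.4441 0.0056 0.0681] [ 0.436 -0.046  0.056] [0.46  0.055 0.075]
[ 50.1 -38.8 107.4]
1.6189411032758791
```

View pics/two.png

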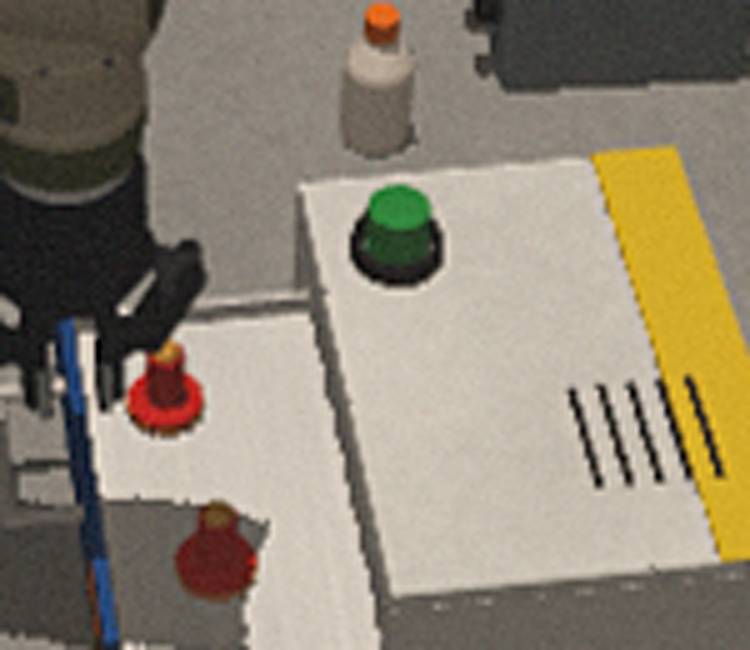

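Both finials stand in the drawer. A has been knocked to about (0.536, 0.074), which is the expected disturbance, but it's upright and clear of the lips. Closing the drawer now: pinch the handle and push.

```bash
python3 -m handwheel '[[25,-20,0,0,0.28],[50,-39,0,0,0.28],[50,-39,0,0,0.28],[50,-39,40,0,0.28],[50,-39,70,0,0.28],[50,-39,90,0,0.28],[50,-39,107,0,0.28],[50,-39,107,0,0.28]]' 40
python3 -m handwheel '[[0,0,0,0,0],[0,0,0,0,0],[0,0,0,0,0],[0,0,0,0,0]]' 40
python3 -m handwheel '[[0,8,0,0,0],[0,18,0,0,0],[0,28,0,0,0],[0,38,0,0,0],[0,48,0,0,0],[0,58,0,0,0],[0,68,0,0,0],[0,78,0,0,0]]' 40
python3 -m handwheel '[[0,10,0,0,0],[0,20,0,0,0],[0,30,0,0,0],[0,40,0,0,0],[0,50,0,0,0],[0,56,0,0,0],[0,60,0,0,0],[0,62,0,0,0]]' 40
python3 -m handwheel '[[0,2,0,0,0],[0,2,0,0,0],[0,2,0,0,0]]' 40
```

```text
clock: 17.05
tcp_pos: [0.4364, 0.0029, 0.0544]
orientation: [-0.002, 0.69, 0.723, -0.001]
wrist_force: [-0.7, -0.2, 0.6]
finger_gap: 0.0238
grip_force: 0.0
clock: 17.45
tcp_pos: [0.4384, 0.0027, 0.0568]
orientation: [0.001, 0.691, 0.723, 0.0]
wrist_force: [0.5, -0.5, -5.1]
finger_gap: 0.0081
grip_force: 39.2
clock: 18.25
tcp_pos: [0.5172, 0.0065, 0.0567]
orientation: [0.001, 0.691, 0.723, 0.0]
wrist_force: [-2.0, -1.9, 4.7]
finger_gap: 0.0081
grip_force: 40.1
clock: 19.05
tcp_pos: [0.5776, 0.0094, 0.0566]
orientation: [-0.0, 0.691, 0.723, -0.001]
wrist_force: [-7.7, -2.4, 11.8]
finger_gap: 0.008
grip_force: 40.9
clock: 19.35
tcp_pos: [0.5776, 0.0094, 0.0566]
orientation: [-0.001, 0.691, 0.723, -0.002]
wrist_force: [-9.5, -2.4, 11.9]
finger_gap: 0.0081
grip_force: 40.9
```

```bash
python3 -m handwheel '[[0,-3,0,0,0.28],[0,-3,0,0,0.28],[0,-3,0,0,0.28],[0,-3,-30,0,0.28],[0,-3,-70,0,0.28],[0,-3,-110,0,0.1],[0,-3,-150,0,0],[0,-3,-150,0,0]]' 40
python3 - <<'E'
from h import *
for n in("top","side"):
    r=cam(n); P=r["pts"]; h=r["hsv"]
    for S,c,l in blobs((h[...,0]>100)&(h[...,0]<125)&(h[...,1]>140)&(P[...,2]>.07)&(P[...,2]<.11)&(abs(P[...,1])<.2)&(P[...,0]<.7),30): print("panel",np.polyfit(P[l][:,1],P[l][:,0],1),S[4])
    for S,c,l in blobs((h[...,0]>=45)&(h[...,0]<=80)&(h[...,1]>140)&(P[...,2]>.134)&(P[...,2]<.16),20): print("trig",np.median(P[l],0),S[4],ray(r,*c,.1435))
print(toolstep(.666,.100,.160)[0])
E
```

```text
clock: 20.15
tcp_pos: [0.5804, 0.0093, 0.2125]
orientation: [0.004, 0.691, 0.723, 0.003]
wrist_force: [1.0, 0.6, 0.9]
finger_gap: 0.0004
grip_force: 0.0
panel [-0.04256306  0.62072524] 60
panel [-0.06413663  0.62210654] 48
trig [0.66448704 0.10218871 0.14201436] 70 [0.66334149 0.10280389 0.1435    ]
panel [-0.02753643  0.62150462] 48
panel [-0.04401902  0.62283243] 78
trig [0.66786044 0.10066501 0.14270545] 83 [0.66709005 0.10030506 0.1435    ]
[86.4 92.1 47.5]
```

```bash
python3 -m handwheel '[[43,46,0,0,0],[86,92,0,0,0],[86,92,0,0,0],[86,92,25,0,0],[86,92,45,0,0],[86,92,55,0,0],[86,92,58,0,0],[86,92,58,0,0]]' 40
python3 -c "
from h import *
print(toolstep(.666,.100,.1435)[0])"
```

```text
clock: 21.05
tcp_pos: [0.6641, 0.0993, 0.1475]
orientation: [-0.001, 0.691, 0.723, -0.001]
wrist_force: [0.7, -1.1, 1.1]
finger_gap: -0.0005
grip_force: 0.0
[0.6 1.9 4. ]
```

```bash
python3 -m handwheel '[[0,2,3,0,0],[0,2,6,0,0],[0,2,9,0,0],[0,2,11,0,0],[0,2,12,0,0]]'
python3 -m handwheel '[[0,0,1,0,0],[0,0,1,0,0]]'
```

```text
clock: 21.55
tcp_pos: [0.6673, 0.0995, 0.1368]
orientation: [0.001, 0.691, 0.723, 0.001]
wrist_force: [2.7, 0.2, 2.4]
finger_gap: -0.0002
grip_force: 1.2
clock: 21.75
tcp_pos: [0.667, 0.0995, 0.1356]
orientation: [0.0, 0.691, 0.723, 0.0]
wrist_force: [1.8, -0.8, 2.4]
finger_gap: -0.0002
grip_force: 1.3
```

```bash
python3 -m handwheel '[[0,0,1,0,0],[0,0,2,0,0],[0,0,2,0,0]]'
```

```text
clock: 22.05
tcp_pos: [0.6671, 0.0995, 0.1345]
orientation: [0.001, 0.691, 0.723, 0.0]
wrist_force: [-0.6, -1.9, 7.9]
finger_gap: 0.0002
grip_force: 4.2
```

```bash
python3 -m handwheel '[[0,0,-0.7,0,0],[0,0,-0.7,0,0]]'
python3 -m handwheel '[[0,0,0,0,0],[0,0,0,0,0],[0,0,0,0,0],[0,0,0,0,0],[0,0,0,0,0]]'
```

```text
clock: 22.25
tcp_pos: [0.667, 0.0996, 0.1346]
orientation: [0.0, 0.691, 0.723, 0.0]
wrist_force: [1.5, -1.3, 5.9]
finger_gap: 0.0003
grip_force: 2.8
clock: 22.75
tcp_pos: [0.667, 0.0995, 0.1346]
orientation: [0.0, 0.691, 0.723, 0.0]
wrist_force: [0.4, -0.3, 5.1]
finger_gap: 0.0001
grip_force: 2.9
```

```bash
python3 -m handwheel '[[0,0,0,0,0],[0,0,0,0,0],[0,0,0,0,0],[0,0,0,0,0],[0,0,6,0,0],[0,0,12,0,0],[0,0,15,0,0],[0,0,15,0,0]]'
python3 -m handwheel '[[0,0,0,0,0],[0,0,0,0,0],[0,0,2,0,0],[0,0,2,0,0]]'
```

```text
clock: 23.55
tcp_pos: [0.6675, 0.0995, 0.1251]
orientation: [0.002, 0.691, 0.723, 0.002]
wrist_force: [-7.6, -1.6, 29.4]
finger_gap: -0.0001
grip_force: 14.7
clock: 23.95
tcp_pos: [0.6677, 0.0995, 0.1249]
orientation: [0.003, 0.691, 0.723, 0.002]
wrist_force: [-11.2, -1.2, 37.1]
finger_gap: 0.0001
grip_force: 18.6
```

Fully down (18 mm). Now lifting, then reopening the drawer.

```bash
python3 -m handwheel '[[0,0,-10,0,0],[0,0,-40,0,0],[0,0,-85,0,0.28],[0,0,-85,0,0.28],[-45,-46,-85,0,0.28],[-86,-88,-85,0,0.28],[-86,-88,-85,0,0.28]]'
python3 -c "
from h import *
print(toolstep(.577,.0094,.056)[0])"
```

```text
clock: 24.65
tcp_pos: [0.5788, 0.0082, 0.2004]
orientation: [-0.002, 0.691, 0.723, -0.002]
wrist_force: [0.5, 0.0, 0.7]
finger_gap: 0.0237
grip_force: 0.0
[  1.2  -1.  144.4]
```

```bash
python3 -m handwheel '[[1,-2,40,0,0.28],[1,-2,80,0,0.28],[1,-2,110,0,0.28],[1,-2,130,0,0.28],[1,-2,144,0,0.28],[1,-2,144,0,0.28]]'
python3 -m handwheel '[[0,0,0,0,0],[0,0,0,0,0],[0,0,0,0,0],[0,0,0,0,0]]' 40
python3 -m handwheel '[[0,-8,0,0,0],[0,-18,0,0,0],[0,-28,0,0,0],[0,-38,0,0,0],[0,-48,0,0,0],[0,-58,0,0,0],[0,-68,0,0,0],[0,-78,0,0,0]]' 40
python3 -m handwheel '[[0,-10,0,0,0],[0,-20,0,0,0],[0,-30,0,0,0],[0,-40,0,0,0],[0,-50,0,0,0],[0,-57,0,0,0],[0,-61,0,0,0],[0,-61,0,0,0]]' 40
```

```text
clock: 25.25
tcp_pos: [0.5773, 0.0111, 0.0545]
orientation: [-0.003, 0.691, 0.723, -0.002]
wrist_force: [0.1, 0.1, 0.5]
finger_gap: 0.0237
grip_force: 0.0
clock: 25.65
tcp_pos: [0.5775, 0.0107, 0.0571]
orientation: [-0.002, 0.691, 0.723, -0.002]
wrist_force: [-5.1, -1.2, -5.4]
finger_gap: 0.008
grip_force: 39.2
clock: 26.45
tcp_pos: [0.5009, 0.0071, 0.0573]
orientation: [-0.001, 0.691, 0.723, -0.001]
wrist_force: [2.0, 1.0, -24.1]
finger_gap: 0.0082
grip_force: 38.5
clock: 27.25
tcp_pos: [0.4389, 0.0042, 0.0573]
orientation: [-0.001, 0.691, 0.723, -0.001]
wrist_force: [-1.8, 0.0, -24.8]
finger_gap: 0.0077
grip_force: 38.8
```

```bash
python3 -m handwheel '[[0,2,0,0,0.3],[0,2,0,0,0.3],[0,2,0,0,0.3],[0,2,-35,0,0.3],[0,2,-75,0,0.3],[0,2,-120,0,0.6],[-45,-30,-120,0,0.6],[-90,-50,-120,0,0.6]]'
python3 - <<'E'
from h import *
t=cam("top"); s=cam("side")
for r in(t,s):
    for f in finials(r): print(*f)
    h=r["hsv"]; m=(h[...,0]>=100)&(h[...,0]<=125)&(h[...,1]>140)&(h[...,2]>50); P=r["pts"]
    for S,c,l in blobs(m,1500): 
        l=l&(P[...,2]<.04)&(P[...,2]>-.02); print("tray",cv2.minAreaRect(P[l][:,:2].astype(np.float32)*1000))
d,S=toolstep(.536,.073,.16);print(d,S["tcp_pos"])
crop(s,280,170,150,130,5,"two2.png")
E
```

```text
clock: 28.05
tcp_pos: [0.3995, -0.0846, 0.1815]
orientation: [0.004, 0.689, 0.725, 0.001]
wrist_force: [0.5, -0.5, -0.0]
finger_gap: 0.0513
grip_force: 0.0
[417.5 175.1] 284 [ 0.7273 -0.3794  0.02  ] [ 0.726 -0.379  0.015] 1.684
[317.6 228.6] 113 [ 0.5531 -0.0439  0.02  ] [ 0.548 -0.044  0.029] 0.077
[281.  235.1] 121 [0.5341 0.0751 0.02  ] [0.529 0.074 0.027] 0.074
[534.8 261.6] 83 [ 0.431  -0.7434  0.02  ] [ 0.418 -0.697  0.126] 0.151
tray ((434.1123046875, 336.2856140136719), (188.79441833496094, 189.56219482421875), 0.1652040034532547)
[165.9 107.4] 384 [0.0584 0.8121 0.02  ] [ 0.232 -0.065  0.628] 0.649
[312.1 248.7] 156 [0.5363 0.0838 0.02  ] [0.535 0.069 0.029] 1.279
[322.1 281.4] 170 [ 0.5541 -0.0369  0.02  ] [ 0.552 -0.05   0.029] 0.07
[156.5 144.5  20.1] [ 0.3975115  -0.08891386  0.18019215]
```

View pics/two2.png

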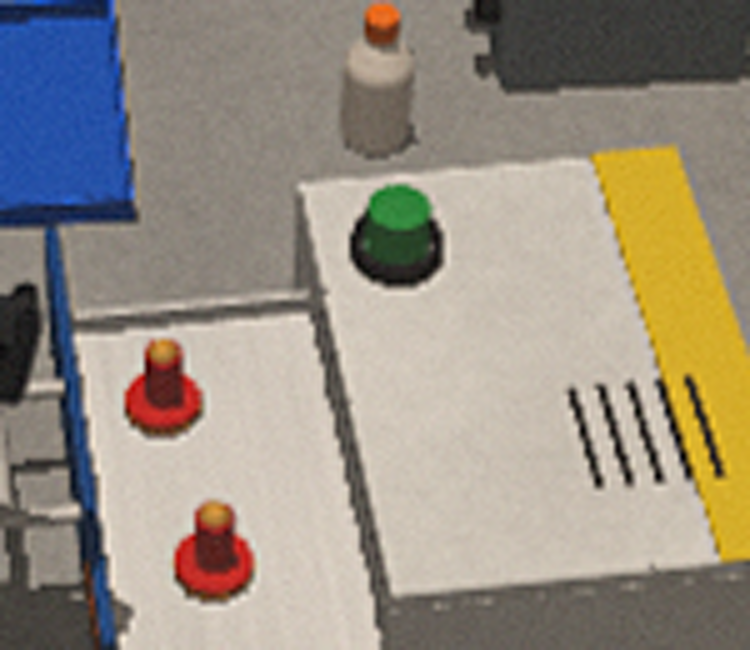

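Both finials stand upright in the opened drawer: A at crop (163,385), B at (214,550). I'll pick A first, turning the fingers to close along y.

```bash
python3 -m handwheel '[[20,18,0,-0.145,0.6],[40,36,0,-0.29,0.6],[60,54,0,-0.435,0.6],[80,72,0,-0.58,0.6],[100,90,0,-0.725,0.6],[120,108,0,-0.87,0.6],[140,126,0,-1.015,0.6],[156,144,0,-1.16,0.6]]'
python3 -m handwheel '[[0,0,0,-0.14,0.6],[0,0,0,-0.28,0.6],[0,0,0,-0.41,0.6],[0,0,0,-0.41,0.6],[0,0,0,-0.41,0.6]]'
python3 -c "
from h import *
print(toolstep(.536,.075,.042)[0])"
```

```text
clock: 28.95
tcp_pos: [0.536, 0.08, 0.1794]
orientation: [0.002, 0.178, 0.984, 0.0]
wrist_force: [0.2, -0.3, 0.5]
finger_gap: 0.0512
grip_force: 0.0
clock: 29.45
tcp_pos: [0.535, 0.0787, 0.1789]
orientation: [0.001, -0.021, 1.0, -0.0]
wrist_force: [-0.5, 0.3, 0.1]
finger_gap: 0.0513
grip_force: 0.0
[ -0.6  -3.7 136.9]
```

```bash
python3 -m handwheel '[[0,-4,40,0,0.6],[0,-4,80,0,0.6],[0,-4,105,0,0.6],[0,-4,122,0,0.6],[0,-4,134,0,0.6],[0,-4,134,0,0.6]]'
python3 -m handwheel '[[0,0,0,0,0],[0,0,0,0,0],[0,0,0,0,0],[0,0,0,0,0],[0,0,0,0,0]]' 40
python3 -m handwheel '[[0,0,-20,0,0],[0,0,-60,0,0],[0,0,-110,0,0],[0,0,-110,0,0],[20,48,-110,0,0],[40,96,-110,0,0],[60,144,-110,0,0],[75,192,-110,0,0]]' 40
python3 -c "
from h import *
print(toolstep(.436,.379,.15)[0])"
```

```text
clock: 30.05
tcp_pos: [0.5336, 0.0744, 0.0428]
orientation: [-0.001, -0.022, 1.0, -0.0]
wrist_force: [-0.2, -0.4, 0.3]
finger_gap: 0.0509
grip_force: 0.0
clock: 30.55
tcp_pos: [0.5358, 0.0745, 0.0454]
orientation: [0.001, -0.023, 1.0, -0.0]
wrist_force: [-0.3, 0.7, 6.5]
finger_gap: 0.0202
grip_force: 39.4
clock: 31.35
tcp_pos: [0.4516, 0.2581, 0.1536]
orientation: [-0.0, -0.022, 1.0, -0.0]
wrist_force: [1.2, 0.6, -0.8]
finger_gap: 0.0206
grip_force: 39.3
[ 10.2 121.5   3.6]
```

```bash
python3 -m handwheel '[[4,40,0,0,0],[7,80,0,0,0],[10,121,0,0,0],[10,121,0,0,0],[10,121,40,0,0],[10,121,80,0,0],[10,121,105,0,0],[10,121,118,0,0]]' 40
python3 -m handwheel '[[0,0,2,0,0],[0,0,3,0,0],[0,0,3,0,0]]' 40
python3 - <<'E'
from h import *
r=cam("side"); crop(r,220,150,110,80,6,'tA.png')
E
```

```text
clock: 32.15
tcp_pos: [0.4356, 0.3755, 0.033]
orientation: [-0.002, -0.022, 1.0, -0.002]
wrist_force: [-12.3, -7.4, 42.4]
finger_gap: 0.0202
grip_force: 44.7
clock: 32.45
tcp_pos: [0.4383, 0.3775, 0.0337]
orientation: [0.001, -0.022, 1.0, 0.0]
wrist_force: [0.3, 0.9, -0.8]
finger_gap: 0.0203
grip_force: 41.5
```

View pics/tA.png

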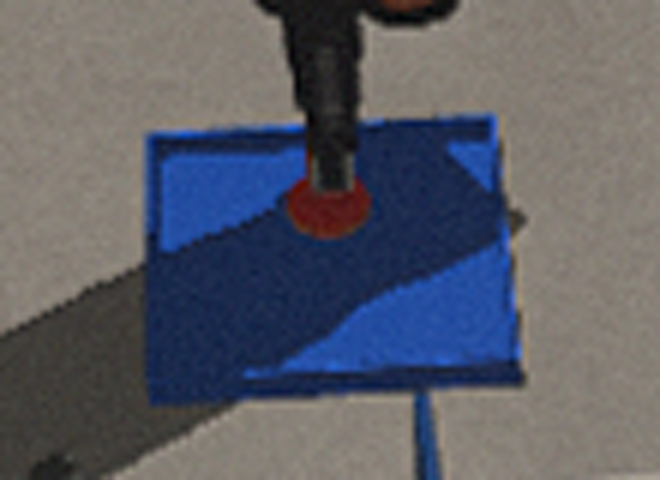

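The finial is on the tray floor (crop (328,205)), upright. Releasing it and going back for B.

```bash
python3 -m handwheel '[[0,0,0,0,0.25],[0,0,0,0,0.4],[0,0,0,0,0.6],[0,0,-3,0,0.6],[0,0,-40,0,0.6],[0,0,-80,0,0.6],[0,0,-130,0,0.6]]'
python3 -m handwheel '[[-12,-45,0,0,0.6],[-25,-90,0,0,0.6],[-38,-135,0,0,0.6],[-51,-180,0,0,0.6],[-64,-225,0,0,0.6],[-77,-270,0,0,0.6],[-90,-315,0,0,0.6],[-100,-360,0,0,0.6]]'
python3 -m handwheel '[[0,0,0,0,0.6],[0,0,0,0,0.6]]'
python3 - <<'E'
from h import *
t=cam("top"); s=cam("side")
for r in(t,s):
    for f in finials(r): print(*f)
print(toolstep(.556,-.043,.043)[0])
E
```

```text
clock: 33.2
tcp_pos: [0.4365, 0.3767, 0.163]
orientation: [-0.001, -0.023, 1.0, -0.001]
wrist_force: [1.8, 0.9, -0.5]
finger_gap: 0.0514
grip_force: 0.0
clock: 34.0
tcp_pos: [0.5545, 0.0204, 0.1635]
orientation: [0.001, -0.023, 1.0, -0.0]
wrist_force: [1.1, 0.4, 0.0]
finger_gap: 0.0509
grip_force: 0.0
clock: 34.2
tcp_pos: [0.5539, 0.0212, 0.163]
orientation: [-0.0, -0.021, 1.0, 0.0]
wrist_force: [-1.3, -0.7, 0.5]
finger_gap: 0.0516
grip_force: 0.0
[417.5 175.1] 284 [ 0.7273 -0.3794  0.02  ] [ 0.727 -0.38   0.015] 1.684
[534.8 261.6] 83 [ 0.431  -0.7434  0.02  ] [ 0.419 -0.697  0.125] 0.152
[188.5 267.8] 118 [0.4337 0.3714 0.02  ] [0.432 0.368 0.015] 0.064
[274.  182.5] 123 [0.4375 0.3731 0.02  ] [0.438 0.368 0.017] 0.058
[322.3 281.2] 174 [ 0.5546 -0.0363  0.02  ] [ 0.552 -0.05   0.029] 1.279
[  0.3 -66.2 120. ]
```

```bash
python3 -m handwheel '[[0,-33,0,0,0.6],[0,-66,0,0,0.6],[0,-66,30,0,0.6],[0,-66,65,0,0.6],[0,-66,90,0,0.6],[0,-66,107,0,0.6],[0,-66,118,0,0.6],[0,-66,118,0,0.6]]'
python3 -m handwheel '[[0,0,0,0,0],[0,0,0,0,0],[0,0,0,0,0],[0,0,0,0,0],[0,0,0,0,0]]' 40
python3 -m handwheel '[[0,0,-20,0,0],[0,0,-60,0,0],[0,0,-110,0,0],[0,0,-110,0,0],[15,48,-110,0,0],[30,96,-110,0,0],[45,144,-110,0,0],[60,192,-110,0,0]]' 40
python3 -m handwheel '[[12,40,0,0,0],[24,80,0,0,0],[36,120,0,0,0],[36,120,0,0,0],[36,120,0,0,0]]' 40
python3 -c "
from h import *
print(toolstep(.436,.292,.034)[0])"
```

```text
clock: 35.1
tcp_pos: [0.5555, -0.042, 0.0437]
orientation: [-0.001, -0.024, 1.0, 0.0]
wrist_force: [-0.8, -0.4, -1.4]
finger_gap: 0.0511
grip_force: 0.0
clock: 35.6
tcp_pos: [0.5579, -0.0435, 0.0464]
orientation: [0.001, -0.023, 1.0, 0.0]
wrist_force: [0.1, 2.1, 6.5]
finger_gap: 0.0202
grip_force: 39.3
clock: 36.4
tcp_pos: [0.4877, 0.1455, 0.1548]
orientation: [0.0, -0.022, 1.0, -0.0]
wrist_force: [1.2, 0.9, -1.0]
finger_gap: 0.02
grip_force: 39.4
clock: 36.9
tcp_pos: [0.4466, 0.2632, 0.1547]
orientation: [-0.0, -0.024, 1.0, -0.0]
wrist_force: [-0.9, 0.3, -0.6]
finger_gap: 0.0204
grip_force: 39.5
[  9.3  29.3 120.7]
```

```bash
python3 -m handwheel '[[9,29,0,0,0],[9,29,35,0,0],[9,29,70,0,0],[9,29,95,0,0],[9,29,107,0,0],[9,29,113,0,0],[9,29,116,0,0],[9,29,118,0,0]]' 40
python3 -m handwheel '[[0,0,1,0,0],[0,0,2,0,0],[0,0,2,0,0]]' 40
```

```text
clock: 37.7
tcp_pos: [0.438, 0.2912, 0.0378]
orientation: [0.001, -0.022, 1.0, 0.0]
wrist_force: [0.2, 0.3, -1.0]
finger_gap: 0.0203
grip_force: 39.6
clock: 38.0
tcp_pos: [0.4372, 0.2914, 0.0354]
orientation: [0.0, -0.023, 1.0, 0.0]
wrist_force: [0.7, 0.6, -1.0]
finger_gap: 0.0201
grip_force: 39.6
```

```bash
python3 -m handwheel '[[0,0,1,0,0],[0,0,2,0,0],[0,0,2,0,0]]' 40
python3 -m handwheel '[[0,0,0,0,0.25],[0,0,0,0,0.4],[0,0,0,0,0.6],[0,0,-3,0,0.6],[0,0,-40,0,0.6],[0,0,-80,0,0.6],[0,0,-130,0,0.4]]'
python3 -m handwheel '[[0,-30,0,0.145,0.28],[0,-70,0,0.29,0.28],[0,-110,0,0.435,0.28],[0,-150,0,0.58,0.28],[0,-190,0,0.725,0.28],[0,-230,0,0.87,0.28],[0,-260,0,1.015,0.28],[0,-288,0,1.16,0.28]]'
python3 -m handwheel '[[0,0,0,0.14,0.28],[0,0,0,0.28,0.28],[0,0,0,0.411,0.28],[0,0,0,0.411,0.28],[0,0,0,0.411,0.28]]'
python3 - <<'E'
from h import *
t=cam("top"); s=cam("side")
for r in(t,s):
    for f in finials(r): print(*f)
d,S=toolstep(.4385,.0035,.056);print(d);q=S['orientation'];M=R.from_quat(q[[1,2,3,0]]).as_matrix();print(np.arctan2(M[1,0],M[0,0]))
E
```

```text
clock: 38.3
tcp_pos: [0.4372, 0.2916, 0.0343]
orientation: [0.001, -0.023, 1.0, 0.0]
wrist_force: [-2.5, 0.1, 9.8]
finger_gap: 0.0202
grip_force: 40.7
clock: 39.0
tcp_pos: [0.4356, 0.2906, 0.1629]
orientation: [-0.002, -0.023, 1.0, -0.001]
wrist_force: [1.0, 0.6, -0.6]
finger_gap: 0.0382
grip_force: 0.0
clock: 39.8
tcp_pos: [0.4498, 0.0018, 0.1632]
orientation: [0.0, 0.532, 0.847, -0.0]
wrist_force: [0.3, 0.7, -0.6]
finger_gap: 0.0243
grip_force: 0.0
clock: 40.3
tcp_pos: [0.4499, 0.0035, 0.163]
orientation: [0.0, 0.69, 0.724, -0.0]
wrist_force: [-0.8, -1.0, -0.5]
finger_gap: 0.024
grip_force: 0.0
[417.6 175.1] 285 [ 0.7274 -0.3795  0.02  ] [ 0.728 -0.38   0.015] 1.684
[534.9 261.6] 82 [ 0.4311 -0.7437  0.02  ] [ 0.418 -0.697  0.126] 0.151
[188.3 267.6] 123 [0.4345 0.372  0.02  ] [0.432 0.369 0.016] 0.062
[215.  268.2] 130 [0.4306 0.2873 0.02  ] [0.429 0.285 0.017] 0.063
[  0.5 -11.4 107. ]
1.6181540788387625
```

Both finials are in the tray. Closing the drawer.

```bash
python3 -m handwheel '[[0,-12,0,0,0.28],[0,-12,0,0,0.28],[0,-12,40,0,0.28],[0,-12,70,0,0.28],[0,-12,90,0,0.28],[0,-12,106,0,0.28],[0,-12,106,0,0.28]]' 40
python3 -m handwheel '[[0,0,0,0,0],[0,0,0,0,0],[0,0,0,0,0],[0,0,0,0,0]]' 40
python3 -m handwheel '[[0,8,0,0,0],[0,18,0,0,0],[0,28,0,0,0],[0,38,0,0,0],[0,48,0,0,0],[0,58,0,0,0],[0,68,0,0,0],[0,78,0,0,0]]' 40
python3 -m handwheel '[[0,10,0,0,0],[0,20,0,0,0],[0,30,0,0,0],[0,40,0,0,0],[0,50,0,0,0],[0,57,0,0,0],[0,61,0,0,0],[0,64,0,0,0]]' 40
python3 -m handwheel '[[0,0,0,0,0],[0,0,0,0,0],[0,0,0,0,0]]' 40
```

```text
clock: 41.1
tcp_pos: [0.4357, 0.0033, 0.0552]
orientation: [-0.002, 0.691, 0.723, -0.001]
wrist_force: [-0.3, -0.3, 0.6]
finger_gap: 0.0243
grip_force: 0.0
clock: 41.5
tcp_pos: [0.4381, 0.003, 0.0575]
orientation: [0.0, 0.691, 0.723, 0.0]
wrist_force: [0.1, 0.4, -2.3]
finger_gap: 0.0079
grip_force: 39.2
clock: 42.3
tcp_pos: [0.5174, 0.0067, 0.0574]
orientation: [0.0, 0.691, 0.723, 0.001]
wrist_force: [-1.5, 2.0, 5.6]
finger_gap: 0.008
grip_force: 40.1
clock: 43.1
tcp_pos: [0.5777, 0.0096, 0.0573]
orientation: [-0.002, 0.691, 0.723, -0.002]
wrist_force: [-16.0, 0.8, 19.2]
finger_gap: 0.0082
grip_force: 41.7
clock: 43.4
tcp_pos: [0.5776, 0.0096, 0.0574]
orientation: [-0.001, 0.691, 0.723, -0.002]
wrist_force: [-8.7, 2.4, 12.7]
finger_gap: 0.0079
grip_force: 40.9
```

```bash
python3 -m handwheel '[[0,-1,0,0,0.28],[0,-1,0,0,0.28],[0,-2,0,0,0.28],[0,-2,-30,0,0.28],[0,-2,-70,0,0.28],[0,-2,-120,0,0.28],[-40,-30,-150,0,0.28],[-80,-60,-180,0,0.28]]' 40
python3 -m handwheel '[[-40,-20,0,0,0.28],[-80,-40,0,0,0.28],[-120,-60,0,0,0.28],[-120,-60,0,0,0.28],[-120,-60,0,0,0.28]]'
python3 - <<'E'
from h import *
for n in("top","side"):
    r=cam(n); P=r["pts"]; h=r["hsv"]
    for S,c,l in blobs((h[...,0]>100)&(h[...,0]<125)&(h[...,1]>140)&(P[...,2]>.07)&(P[...,2]<.11)&(abs(P[...,1])<.2)&(P[...,0]<.7),30): print("panel",np.polyfit(P[l][:,1],P[l][:,0],1),S[4])
    for f in finials(r): print(*f)
    if n=="side": cv2.imwrite("pics/end.png",r["color"])
E
```

```text
clock: 44.2
tcp_pos: [0.5317, -0.0627, 0.2307]
orientation: [0.001, 0.69, 0.724, 0.0]
wrist_force: [0.9, -1.3, -0.1]
finger_gap: 0.0242
grip_force: 0.0
clock: 44.7
tcp_pos: [0.4762, -0.1859, 0.2289]
orientation: [0.0, 0.692, 0.722, 0.0]
wrist_force: [-0.2, 0.6, 0.4]
finger_gap: 0.0242
grip_force: 0.0
panel [-0.0501752   0.61989542] 270
[415.7 168.8] 121 [ 0.7491 -0.3746  0.02  ] [ 0.752 -0.374  0.014] 1.684
[425.4 177. ] 99 [ 0.7204 -0.4053  0.02  ] [ 0.721 -0.408  0.014] 1.684
[534.8 261.6] 83 [ 0.431  -0.7434  0.02  ] [ 0.418 -0.697  0.124] 0.152
[188.3 267.6] 124 [0.4343 0.372  0.02  ] [0.432 0.369 0.017] 0.063
[215.  268.2] 130 [0.4306 0.2873 0.02  ] [0.428 0.285 0.016] 1.684
panel [-0.04536702  0.62307784] 197
[184.2 108.8] 195 [0.1257 0.7975 0.02  ] [ 0.293 -0.14   0.677] 1.279
```

View pics/end.png

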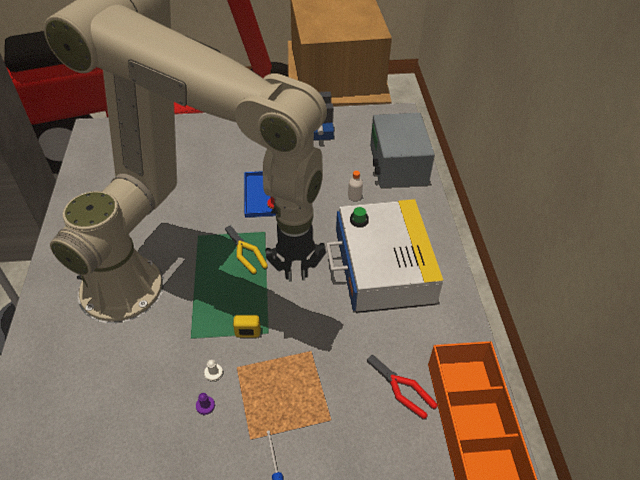

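The drawer is shut (blue front flush at (345,257)), the cork board is empty, and the tools, bottle and spool look undisturbed. The arm hides part of the tray, but the top camera finds both finials standing there at (188,268) and (215,268). Handing in.

```bash
python3 -c "
from workcell import workorder
print(workorder.hand_in())"
```

```text
the job is handed in; nothing more can be done
None
```

I handed the job in: both finials on the cork board went through the drawer, the trigger was held at halfway for about a second and then pressed fully with the drawer shut, and the finials now stand upright in the blue tray with the drawer fully shut; no verdict was shown.

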